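# Set a grinding stone in the bench collet

## Task

Take the drum-shaped (cylindrical) grinding stone out of the wooden rack, lower its shank gently all the way home into the upright collet chuck, then let go of it and turn the chuck's hexagon nut clockwise until the collet grips the shank snugly, without overtightening. Leave the stone standing in the chuck, and leave the other two stones in the rack.

Things in the scene. Friction and masses are not known exactly. Their poses are not given: they have to be found in the camera images.
- drum: the drum-shaped grinding stone, 86 mm long, about 90 g: steel shank 12 mm in diameter and 60 mm long with a 2 mm chamfered tip, on top a cylindrical stone head 26 mm in diameter, 26 mm high. Origin at the shank's tip (lower end), z up along the shank to the head. Stands shank down in any of the rack's three holes; the others hold a ball-headed and a cone-headed stone
- drum_head (a point): centre of the drum's stone head, on its axis, 73 mm above the tip of the shank and 13 mm below the head's top: the place to grip it. The head's underside is 60 mm above the tip
- rack: wooden block, 60 mm (x) by 210 mm (y) by 45 mm high, fixed; origin at the centre of its underside. Three holes of 14.5 mm diameter, 40 mm deep, 70 mm apart along its y axis (y = -70, 0, 70 mm), so a shank stands 20 mm proud of the block under its head
- ball: the ball-headed stone (24 mm ball), origin at the tip of its shank; to be left in the rack
- cone: the cone-headed stone (26 mm at the foot, 30 mm high), origin at the tip of its shank; to be left in the rack
- chuck: upright collet chuck bolted to the bench: round steel flange 90 mm wide, 12 mm high, under a 28 mm round column. Origin at the centre of its underside, z up along the bore. Bore under the nut 13.5 mm wide, its top at 56 mm, its floor at 34 mm. With the shank home, the head's underside is at 94 mm, its top at 120 mm. It is rigid: press with a few newtons (over 45 N is forcing)
- nut: steel hexagon nut that closes the collet, on the chuck's axis: 34 mm across flats, 22 mm high, origin at the centre of its underside, 58 mm above the chuck's origin. Its x axis is square to a flat; flats face 0, 60, 120.. degrees from it. Its mouth is 20 mm wide; in it are three brass jaws, at first 7 to 9.5 mm off the axis, their tops 76 mm above the chuck's origin. It stays where it is left
- nut_mid (a point): centre of the nut, 11 mm above its underside: grip it here across two flats from above, the stone's head between the fingers. Clockwise from above tightens. Friction 0.2 N m (at a stop it may act either way). After 0.3 to 1.0 rad, different each time and unseen, the jaws meet the shank and the moment rises about 0.8 N m per rad: by 0.12 it holds, 0.18 to 0.28 is snug, past 0.38 overtight
Mind the look-alikes: they are no part of the job. Leave any green or yellow look-alike of the chuck alone. Leave any pink look-alike of the drum alone.

How it is judged (in metres and radians):
On the way, in this order (a step that is already met when the one before it is completed fails the run):
1. the drum stone's shank is fully home in the chuck (tip within 3 mm of the bore's floor and of its axis) (z of drum in the frame of chuck below 0.037 m and horizontal distance between drum and chuck below 0.003 m), for 0.2 s.
2. the collet grips the shank with at least 35 N in all, the robot not touching the stone (contact force between drum and anything else above 35 N and contact force between each of the arm, the fingers and drum below 0.5 N and z of drum in the frame of chuck below 0.037 m), for 0.2 s.
At the end, for the whole second after the job is handed in: The drum stone stands upright (within 0.06 rad) and still in the chuck, its tip within 3 mm of the bore's floor and axis, gripped by the collet's jaws with at least 35 N in all; the ball and cone stones are within 20 mm of where they stood (all of step 1 and angle between drum's own z axis and vertical below 0.06 rad and contact force between drum and anything else above 35 N and linear speed of drum below 0.02 m/s and distance of each of ball, cone from where it was at the start of the episode below 0.02 m); the robot touches nothing.
It fails at once if the nut is overtightened (jaws press on the shank with more than 110 N in all) (contact force between drum and anything else above 110 N and contact force between the fingers and drum below 0.5 N).
It fails at once if the shank is forced against the chuck with more than 45 N (contact force between drum and chuck above 45 N).
It fails at once if the ball or cone stone is taken out or knocked over (distance of any of ball, cone from where it was at the start of the episode above 0.03 m).
It also fails if it takes over 67 s, if anything falls off the work surface, if the arm or the gripper's body presses on something with over 40 N, if the wrist force passes 120 N, or if a joint passes its speed limit or range.

## Robot

A 7-joint arm with a two-finger parallel gripper is mounted at the origin on the work surface. World frame = base frame: x ahead of the robot, y to its left, z up, the work surface at z = 0. Lengths are in mm, angles in rad, forces in N, time in s.
With the tool pointing down it reaches from about 400 to 875 mm from the base axis. Payload 4.4 kg.
Tool frame: the origin (TCP) lies at the very end of the fingers, on their centre line; the grasp point (between the pads) lies 19 mm behind it; y points along the fingers, x is the direction in which the jaws open and shut, and the axes are right-handed (so a half turn about y gives the same grasp; the last joint's range is limited). The gripper opens to 85 mm and grips with 20 to 120 N. Pads are 22 mm wide; open, the fingers measure 114 mm over their backs; the gripper's body (76 mm by 85 mm) begins 54 mm behind the grasp point. The pads swing forward as they close: fully open they stand 13 mm farther back than shut.
Start: joints at [-1.189, 0.628, 0.038, 1.517, -0.027, 0.996, -0.02], TCP at [281.419, 585.936, 231.313] pointing down, gripper open.
Joint ranges: [-3.06, 3.06], [-0.37, 2.12], [-1.25, 1.32], [0.18, 2.47], [-1.1, 4.24], [0.23, 1.98], [-2.94, 2.94]. Speed limits (rad/s): [2.57, 2.57, 3.14, 3.14, 3.14, 3.14, 3.14].

## Interface

Orientations are given as [roll, pitch, yaw] about the fixed x, y, z axes, in that order (R = Rz(yaw) Ry(pitch) Rx(roll)).
In Python, from cell import readout, eyes, finish_job gives the robot as it stands. The module is installed in compiled form; this text tells all that it offers.
- The arm moves only by the tool apply_moves, never from a script. Its argument "commands" is a list that holds one entry, the list of rows, each a list of 6 numbers: the shift along the tool's x, y, z in units of 0.04 m (1.0 is 0.04 m), then the turn, a rotation vector about the tool's x, y, z in units of 5 degrees (1.0 is 5 degrees). A call has 1 to 8 rows; each row shifts and turns the pose as measured when the row begins, along the tool's axes as they then stand; what a row does not reach is not made up. A row lasts 1/12 s, in which the tool goes at most 41.7 mm and 7.16 degrees, less where a joint would pass 70% of its speed; a pose out of reach is approached as far as the arm can. A call with a number of a shift or a turn outside -1 to 1 is refused whole. A call with a gripper value outside its range is refused whole. "claw" is the finger opening in mm, from 0 to 85.4, set as the call begins (left out, the last holds). The fingers move at their own pace and stop on an object; the grip force is fixed at half the most. Time passes only in rows, so rows that do not move let the fingers close. It gives the time, the measured TCP pose, the force and the opening at its end, in the units of the state.
- readout.read_state(): the state, without advancing time (a new reading comes with each control period).
- eyes.get_image(name): name is "scene" or "top" or "wrist"; returns a dict with "image" (480x640x3 uint8, red, green, blue), "mtx" (3x3 intrinsics, pixels), "rvec" (rotation vector, rad) and "tvec" (3), from world to camera coordinates, as OpenCV has them. Camera axes: x right, y down, z forward; pixel columns grow to the right and rows downward; lengths in mm; the calibration is good to about 2 mm. A picture is of the moment at which its call begins. There is no depth.
- finish_job(): hands the job in, once; it reports no verdict.
The state is a dict: "clock": time; "qpos": joint angles; "qd": joint speeds; "tau": joint torques, N m; "eef_pos": TCP position; "tool_rot": TCP orientation; "force": force on the tool from outside, world axes, zero at the start; "torque": the same for the moment, N m; "width": finger opening in mm.
Only numpy, scipy, OpenCV 4.12 (cv2) and the standard library are available. Lean on these libraries where they do the work, as an engineer would, in place of code of your own. Each camera call takes 0.05 s, during which the arm holds its last target. There are 200 camera calls.

## Working session

There is one attempt and no reset: what is moved stays moved. The work goes in short steps, Python scripts to look and compute and a tool call to move; the robot and the scene stay as the last step left them, time stands still between calls to the robot, and variables do not carry over. Pictures are saved under pics/ and viewed, about 8 in all and at most 12, crops included, and the job is handed in when it is done.

Besides the shell and the picture viewer there is one more tool, called after "Request:" by a JSON object that holds its "api" and its "payload". apply_moves: Moves the arm, as the interface text tells. Shifts and turns lie within -1 to 1; 1 stands for 0.04 m of shift or 5 degrees of turn. Its arguments: {"type":"object","properties":{"commands":{"type":"array"},"claw":{"type":"number"}},"required":["commands"]}

```bash
mkdir -p pics; cat > h.py <<'E'
import cv2, numpy as np
from cell import readout, eyes
def grab(n):
    d=eyes.get_image(n); cv2.imwrite(f'/tmp/{n}.png',d['image'][:,:,::-1]); np.savez(f'/tmp/{n}.npz',**d); return d
def ray(d,u,v):
    R=cv2.Rodrigues(np.array(d['rvec'],float))[0]; t=np.array(d['tvec'],float).ravel()
    p=cv2.undistortPoints(np.array([[[u,v]]],float),np.array(d['mtx'],float),None).ravel()
    return -R.T@t, R.T@np.array([p[0],p[1],1.])
def onz(d,u,v,z):
    c,r=ray(d,u,v); return c+r*(z-c[2])/r[2]
def proj(d,P):
    return cv2.projectPoints(np.array(P,float).reshape(-1,3),np.array(d['rvec'],float),np.array(d['tvec'],float),np.array(d['mtx'],float),None)[0].reshape(-1,2)
E
python3 - <<'E'
from h import *
a=grab('scene');b=grab('top')
for n in('scene','top'):
    cv2.imwrite(f'pics/{n}1.png',cv2.imread(f'/tmp/{n}.png'))
print(readout.read_state())
for d in(a,b): print(ray(d,320,240))
E
```

```text
{'clock': 0.1, 'qpos': array([-1.18880624,  0.629219  ,  0.03844637,  1.51827435, -0.0270058 ,
        0.99631726, -0.02002581]), 'qd': array([ 0.00130771, -0.00046896, -0.00038423, -0.00113194, -0.00069898,
        0.00029994, -0.00010906]), 'tau': array([ 2.59296881e-03, -5.64528179e+01,  1.23047322e+00, -1.93973333e+01,
        1.12987575e-02,  5.38516717e-03, -3.83813745e-05]), 'eef_pos': array([281.16006875, 585.41701965, 230.50149878]), 'tool_rot': array([-1.57080802,  0.00170006,  1.12297581]), 'force': array([-0.19399053, -0.68709359, -0.22136561]), 'torque': array([ 0.01587635,  0.02121822, -0.03843438]), 'width': 85.90813537161755}
(array([ 818.73065715, -520.09428234,  654.35414249]), array([-0.38256535,  0.64155703, -0.66492586]))
(array([361.60522933,  10.3989418 , 895.14379792]), array([ 0.15668723,  0.01237597, -0.98770471]))
```

View pics/scene1.png

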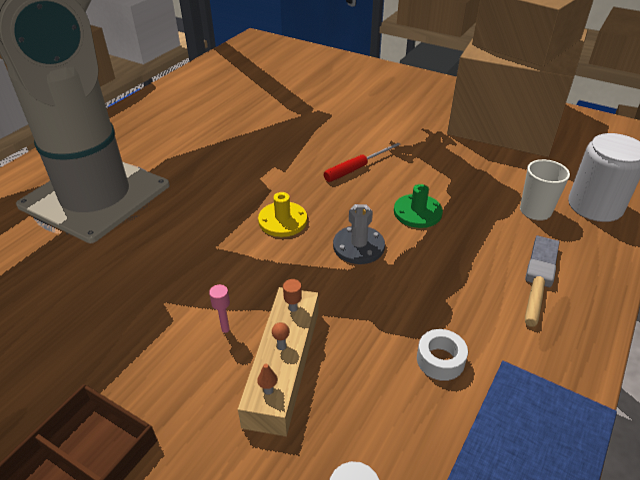

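View pics/top1.png

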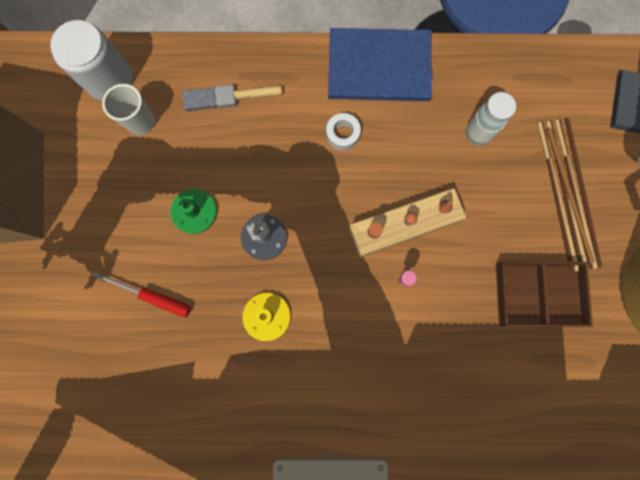

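The drum is the flat-topped stone at scene (292,287) / top (375,229), the rack end hole nearest the chuck. The ball is at top (411,217), the cone at (446,205), and the pink look-alike at (408,278) is outside the rack. The grey chuck is at scene (359,235) / top (264,236). The yellow (267,316) and green (194,211) ones are look-alikes. I'll confirm with one enlarged crop and measure.

```bash
python3 - <<'E'
from h import *
a=dict(np.load('/tmp/scene.npz'));b=dict(np.load('/tmp/top.npz'))
A=a['image'];B=b['image']
c1=cv2.resize(A[190:345,250:400],(400,413),interpolation=cv2.INTER_CUBIC)
c2=cv2.resize(B[185:275,225:315],(400,413),interpolation=cv2.INTER_CUBIC)
cv2.imwrite('pics/crop1.png',np.hstack([c1,c2])[:,:,::-1])
# stones mask
for n,I in(('scene',A),('top',B)):
    h=cv2.cvtColor(I,cv2.COLOR_RGB2HSV)
    m=((h[...,0]<10)&(h[...,1]>130)&(h[...,2]>90)).astype(np.uint8)
    k,l,s,c=cv2.connectedComponentsWithStats(m)
    print(n,[(c[i].round(1),s[i][:5]) for i in range(1,k) if s[i][4]>40])
h=cv2.cvtColor(B,cv2.COLOR_RGB2HSV)
m=((h[...,1]<80)&(h[...,2]<140)).astype(np.uint8)[200:270,230:300]
k,l,s,c=cv2.connectedComponentsWithStats(m); i=1+np.argmax(s[1:,4]); print(s[i],c[i]+[230,200])
cc=max(cv2.findContours((l==i).astype(np.uint8),0,2)[0],key=cv2.contourArea)
(x,y),r=cv2.minEnclosingCircle(cc);print(x+230,y+200,r, onz(b,x+230,y+200,12))
E
```

```text
scene [(array([345.9, 166.1]), array([324, 154,  44,  26, 478], dtype=int32)), (array([291.8, 289.7]), array([283, 279,  18,  25, 208], dtype=int32)), (array([279.3, 330.1]), array([272, 323,  16,  16, 148], dtype=int32)), (array([265.2, 377.7]), array([258, 365,  17,  23, 181], dtype=int32))]
top [(array([162.9, 302.5]), array([137, 288,  52,  30, 665], dtype=int32))]
[  11   14   46   46 1535] [264.02931596 236.90228013]
263.4532699584961 236.7897186279297 23.049968719482422 [507.52306789 130.6546756   12.        ]
```

View pics/crop1.png

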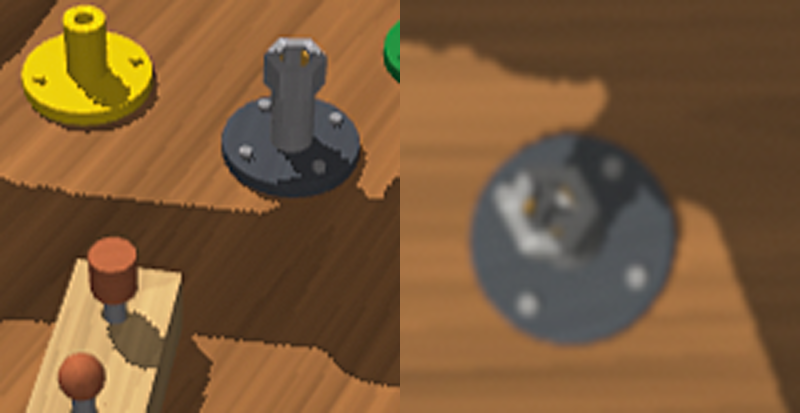

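The crop confirms it: a flat-topped drum in the end hole, and the grey chuck with a hexagon nut and brass jaws. Next, the drum and the row direction.

```bash
python3 - <<'E'
from h import *
a=dict(np.load('/tmp/scene.npz'));b=dict(np.load('/tmp/top.npz'))
B=b['image']
print('scene z78', onz(a,292,290.7,78), 'ball z77', onz(a,279.3,330.1,77))
print('top', onz(b,375,229,91), onz(b,411,217,77),onz(b,446,205,80))
h=cv2.cvtColor(B,cv2.COLOR_RGB2HSV)
for (u,v) in((375,229),(411,217),(446,205)): print(h[v,u])
m=((h[...,0]<12)&(h[...,1]>120)&(h[...,2]>60))
for (u,v) in((375,229),(411,217),(446,205)):
    w=m[v-12:v+13,u-12:u+13].nonzero(); print(w[1].mean()+u-12,w[0].mean()+v-12,len(w[0]))
print(onz(b,263.4,236.8,12),onz(b,260,232,80), proj(b,[507.5,130.7,80]))
E
```

```text
scene z78 [508.07505707 -76.67857963  78.        ] ball z77 [ 531.65333734 -144.16652349   77.        ]
top [509.22801987 -76.43425994  91.        ] [ 534.07128886 -143.17357312   77.        ] [ 555.82592572 -206.388535     80.        ]
[ 10 159 191]
[ 10 161 200]
[ 10 156 155]
374.8954248366013 229.7058823529412 153
410.81904761904764 217.7047619047619 105
445.1090909090909 206.10909090909092 110
[507.50251892 130.75693451  12.        ] [504.92594698 127.77761557  80.        ] [[258.40137278 230.57339939]]
```

Request:
{"api": "apply_moves", "payload": {"commands": [[[-0.69,0,-0.68,0,0,0],[-0.69,0,-0.68,0,0,0],[-0.69,0,-0.68,0,0,0],[-0.69,0,-0.68,0,0,0],[-0.69,0,-0.68,0,0,0],[-0.69,0,-0.68,0,0,0],[-0.69,0,-0.68,0,0,0],[-0.69,0,-0.68,0,0,0]]], "claw": 60}}

```text
clock: 0.77
eef_pos: [378.6, 290.4, 224.8]
tool_rot: [-1.564, 0.002, 1.142]
force: [1.0, 0.0, 0.0]
width: 59.9
```

Request:
{"api": "apply_moves", "payload": {"commands": [[[-0.69,0,-0.68,0,0,0],[-0.69,0,-0.68,0,0,0],[-0.69,0,-0.68,0,0,0],[-0.69,0,-0.68,0,0,0],[-0.69,0,-0.68,0,0,0],[-0.69,0,-0.68,0,0,0],[-0.69,0,-0.68,0,0,0],[-0.69,0,-0.68,0,0,0]]]}}

```text
clock: 1.43
eef_pos: [485.4, -16.4, 223.0]
tool_rot: [-1.562, 0.003, 1.144]
force: [-0.0, 0.3, -1.2]
width: 59.8
```

Request:
{"api": "apply_moves", "payload": {"commands": [[[0,0,0,0,1,0],[0,0,0,0,1,0],[0,0,0,0,1,0],[0,0,0,0,1,0],[0,0,0,0,1,0],[0,0,0,0,1,0],[0,0,0,0,1,0],[0,0,0,0,1,0]]]}}

```text
clock: 2.1
eef_pos: [486.2, -33.7, 221.2]
tool_rot: [-1.571, 0.013, 0.389]
force: [-0.6, -0.4, 0.4]
width: 59.9
```

```bash
cat >> h.py <<'E'
from scipy.spatial.transform import Rotation as Ro
def to(target,yaw):
    s=readout.read_state(); R=Ro.from_euler('xyz',s['tool_rot'])
    G=Ro.from_euler('xyz',[-np.pi/2,0,yaw])
    print('now',s['clock'],s['eef_pos'].round(1),s['tool_rot'].round(4),'F',s['force'].round(1),'M',s['torque'].round(3),'w',round(s['width'],1),'q7',s['qpos'][[0,6]].round(3),'tau7',s['tau'][6].round(3))
    print('shift',(R.inv().apply(np.array(target)-s['eef_pos'])/40).round(2),'turn',((R.inv()*G).as_rotvec(degrees=True)/5).round(2))
E
python3 - <<'E'
from h import *
d=grab('wrist');cv2.imwrite('pics/wrist1.png',cv2.imread('/tmp/wrist.png'))
print(ray(d,320,240),proj(d,[508.5,-76.5,91]))
to([508.5,-76.5,150],.349)
E
```

```text
(array([460.42101935,  34.23694918, 364.79042763]), array([ 0.08893792, -0.26184877, -0.96105651])) [[329.78614544 293.58820697]]
now 2.15 [486.1 -33.6 221.1] [-1.5715  0.0128  0.3847] F [-0.1 -0.1 -0.3] M [-0.009  0.002 -0.024] w 59.9 q7 [-0.207  0.575] tau7 -0.052
shift [ 0.14  1.78 -1.2 ] turn [ 0.01  0.41 -0.15]
```

View pics/wrist1.png

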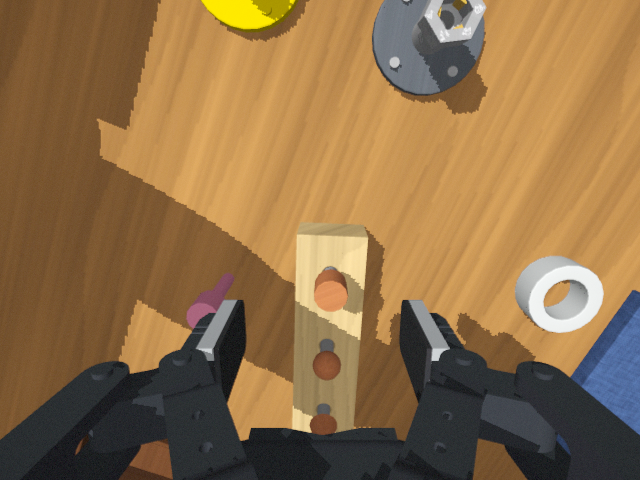

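Wrist view: the drum's top is at (331,294), against a prediction of (330,294), so the estimate holds. Ball is at (326,365), cone at (323,425), and the chuck nut at (452,15). Moving over the drum.

Request:
{"api": "apply_moves", "payload": {"commands": [[[0.05,0.3,-0.4,0,0.2,-0.05],[0.05,0.4,-0.4,0,0.2,-0.05],[0.04,0.4,-0.4,0,0,0],[0,0.4,0,0,0,0],[0,0.2,0,0,0,0],[0,0,0,0,0,0]]]}}

```text
clock: 2.65
eef_pos: [509.7, -76.7, 150.3]
tool_rot: [-1.572, 0.002, 0.362]
force: [0.5, -0.5, 0.2]
width: 60.0
```

```bash
python3 - <<'E'
from h import *
to([508.5,-76.5,61],.349)
E
```

```text
now 2.65 [509.7 -76.7 150.3] [-1.5716  0.0024  0.3619] F [ 0.5 -0.5  0.2] M [0.018 0.018 0.033] w 60.0 q7 [-0.08   0.689] tau7 0.052
shift [-0.02  2.23  0.02] turn [ 0.01  0.15 -0.03]
```

Request:
{"api": "apply_moves", "payload": {"commands": [[[-0.02,0.4,0.02,0,0.1,0],[0,0.5,0,0,0,0],[0,0.5,0,0,0,0],[0,0.5,0,0,0,0],[0,0.3,0,0,0,0],[0,0.0,0,0,0,0],[0,0,0,0,0,0]]]}}

```text
clock: 3.23
eef_pos: [511.2, -73.2, 63.0]
tool_rot: [-1.571, -0.003, 0.364]
force: [0.1, 0.3, 0.4]
width: 59.6
```

```bash
python3 - <<'E'
from h import *
to([508.5,-76.5,61],.349)
E
```

```text
now 3.2333 [511.2 -73.2  63. ] [-1.5714 -0.0035  0.3639] F [0.1 0.3 0.4] M [-0.022  0.021  0.029] w 59.6 q7 [-0.03   0.737] tau7 0.007
shift [-0.09  0.05 -0.05] turn [0.01 0.17 0.04]
```

Request:
{"api": "apply_moves", "payload": {"commands": [[[-0.09,0.05,-0.05,0,0.15,0],[0,0,0,0,0,0],[0,0,0,0,0,0]]]}}

```text
clock: 3.48
eef_pos: [509.9, -76.1, 63.5]
tool_rot: [-1.573, -0.007, 0.351]
force: [-0.7, -0.3, -0.5]
width: 60.0
```

Request:
{"api": "apply_moves", "payload": {"commands": [[[0,0,0,0,0,0],[0,0,0,0,0,0],[0,0,0,0,0,0],[0,0,0,0,0,0],[0,0,0,0,0,0],[0,0,0,0,0,0],[0,0,0,0,0,0]]], "claw": 15}}

```text
clock: 4.07
eef_pos: [510.7, -76.4, 65.7]
tool_rot: [-1.574, -0.01, 0.352]
force: [0.2, 0.1, -1.2]
width: 24.1
```

```bash
python3 - <<'E'
from h import *
to([508.5,-76.5,61],.349)
d=grab('wrist');cv2.imwrite('pics/wrist2.png',cv2.imread('/tmp/wrist.png'))
E
```

```text
now 4.0667 [510.7 -76.4  65.7] [-1.5741 -0.0097  0.3515] F [ 0.2  0.1 -1.2] M [-0.056  0.027  0.009] w 24.1 q7 [-0.025  0.735] tau7 0.0
shift [-0.05  0.12  0.02] turn [0.04 0.03 0.11]
```

View pics/wrist2.png

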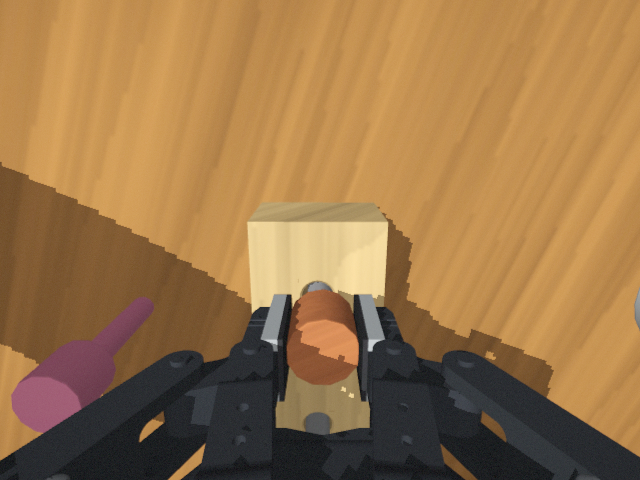

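The drum's head at (322,337) is between both pads. Lifting straight up.

Request:
{"api": "apply_moves", "payload": {"commands": [[[0,0,0,0,0,0],[0,-0.2,0,0,0,0],[0,-0.3,0,0,0,0],[0,-0.3,0,0,0,0],[0,-0.4,0,0,0,0],[0,-0.4,0,0,0,0],[0,-0.5,0,0,0,0],[0,-0.5,0,0,0,0]]]}}

```text
clock: 4.78
eef_pos: [507.2, -76.0, 172.2]
tool_rot: [-1.571, -0.003, 0.351]
force: [-0.4, 0.1, -0.6]
width: 24.1
```

Request:
{"api": "apply_moves", "payload": {"commands": [[[0,-0.6,0,0,0,0],[0,-0.5,0,0,0,0],[0,-0.2,0,0,0,0],[0,0,0,0,0,0]]]}}

```text
clock: 5.12
eef_pos: [508.4, -76.4, 232.2]
tool_rot: [-1.574, -0.01, 0.351]
force: [0.2, -0.2, -0.7]
width: 24.3
```

```bash
python3 - <<'E'
from h import *
to([507.5,130.7,200],.349)
d=grab('wrist');print(proj(d,[507.5,130.7,80]))
cv2.imwrite('pics/wrist3.png',cv2.imread('/tmp/wrist.png'))
s=grab('scene')
E
```

```text
now 5.1167 [508.4 -76.4 232.2] [-1.5736 -0.0098  0.3508] F [ 0.2 -0.2 -0.7] M [ 0.001 -0.01   0.01 ] w 24.3 q7 [-0.123  0.639] tau7 -0.052
shift [1.75 0.81 4.87] turn [0.03 0.02 0.11]
[[430.43857481 -74.58319809]]
```

View pics/wrist3.png

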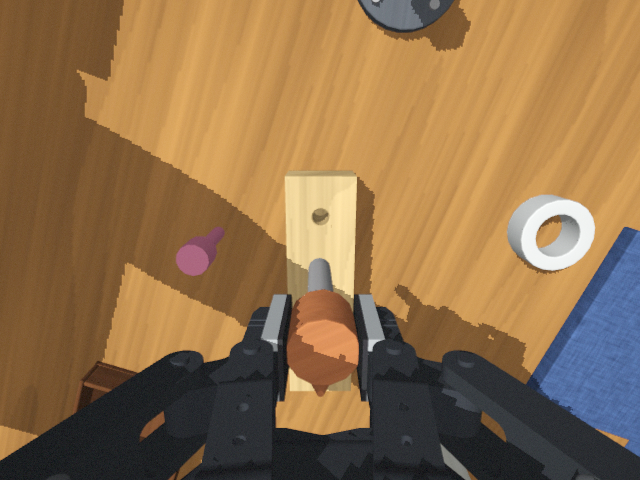

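The stone hangs straight in the pads and its hole at (320,216) is empty. Moving toward the chuck and stopping short, so the wrist camera sees the nut.

Request:
{"api": "apply_moves", "payload": {"commands": [[[0.4,0.1,0.7,0,0,0.05],[0.4,0.1,0.7,0,0,0.05],[0.4,0.1,0.7,0,0,0],[0.4,0.1,0.7,0,0,0],[0.1,0.1,0.1,0,0,0],[0,0,0,0,0,0],[0,0,0,0,0,0]]]}}

```text
clock: 5.8
eef_pos: [526.7, 58.9, 199.1]
tool_rot: [-1.57, 0.019, 0.345]
force: [0.8, -0.3, -0.7]
width: 24.1
```

```bash
python3 - <<'E'
from h import *
to([507.5,130.7,200],.349)
d=grab('wrist');p=proj(d,[507.5,130.7,80])[0];print(p)
u,v=p.astype(int);x0=max(0,u-100);y0=max(0,v-100)
cv2.imwrite('pics/nut.png',cv2.resize(d['image'][y0:y0+200,x0:x0+200],(600,600),interpolation=cv2.INTER_CUBIC)[:,:,::-1]); print(x0,y0)
E
```

```text
now 5.8 [526.7  58.9 199.1] [-1.5702  0.0191  0.3454] F [ 0.8 -0.3 -0.7] M [-0.047 -0.034  0.007] w 24.1 q7 [-0.366  0.384] tau7 -0.036
shift [ 0.16 -0.03  1.85] turn [-0.01 -0.04 -0.22]
[335.08536076 124.82458988]
235 24
```

View pics/nut.png

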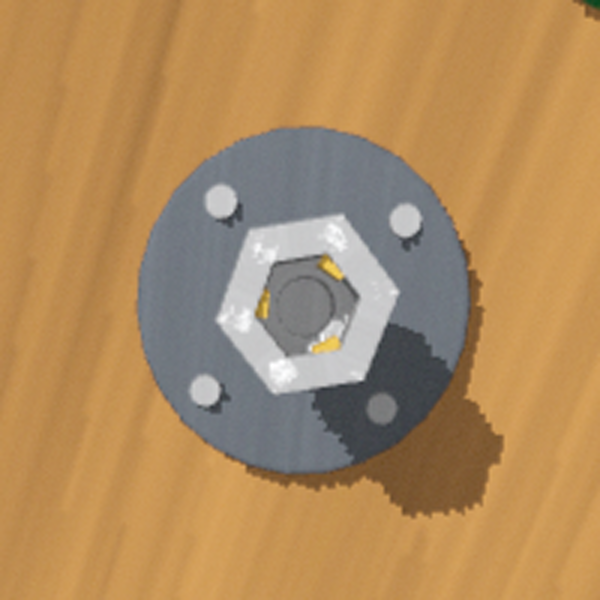

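```bash
python3 - <<'E'
from h import *
d=dict(np.load('/tmp/wrist.npz'))
C=np.array([(246,230),(343,214),(399,292),(364,380),(276,394),(216,319)],float)/3+[235,24]-.33
P=np.array([onz(d,u,v,80) for u,v in C]);c=P.mean(0);print(c.round(1))
a=np.degrees(np.arctan2(P[:,1]-c[1],P[:,0]-c[0]));print(np.linalg.norm(P-c,axis=1).round(1),a.round(1),(a%60).round(1))
fl=np.array([(138,300),(468,300),(302,127),(302,473)],float)/3+[235,24]-.33
print(np.mean([onz(d,u,v,12) for u,v in fl],0))
# shank tip: view
s=np.load('/tmp/scene.npz')
I=d['image']; cv2.imwrite('pics/w4.png',I[200:400,220:420,::-1])
E
```

```text
[508.9 130.7  80. ]
[20.1 19.8 19.6 19.8 19.5 19.7] [ 150.3   88.3   28.1  -31.2  -90.  -152.3] [30.3 28.3 28.1 28.8 30.  27.7]
[508.4478616  131.48914074  12.        ]
```

Request:
{"api": "apply_moves", "payload": {"commands": [[[0.05,0,0.5,0,0,-0.1],[0.05,0.1,0.5,0,0,-0.1],[0.05,0.1,0.5,0,0,0],[0.04,0.2,0.3,0,0,0],[0,0.3,0,0,0,0],[0,0.2,0,0,0,0],[0,0,0,0,0,0]]]}}

```text
clock: 6.43
eef_pos: [508.9, 118.8, 160.4]
tool_rot: [-1.576, 0.004, 0.327]
force: [-0.9, 0.1, -1.6]
width: 24.3
```

```bash
python3 - <<'E'
from h import *
to([508.6,131,140],.349)
d=grab('wrist');s=grab('scene')
print(proj(d,[[508.6,131,80],[508.6,131,56]]),proj(s,[508.6,131,80]))
def crop(d,u,v,r,n): return cv2.resize(d['image'][v-r:v+r,u-r:u+r],(n,n),interpolation=cv2.INTER_CUBIC)
u,v=proj(d,[508.6,131,80])[0].astype(int);u2,v2=proj(s,[508.6,131,110])[0].astype(int);print(u,v,u2,v2)
cv2.imwrite('pics/pair.png',np.hstack([crop(d,u,v,80,400),crop(s,u2,v2,50,400)])[:,:,::-1])
E
```

```text
now 6.4333 [508.9 118.8 160.4] [-1.5759  0.004   0.327 ] F [-0.9  0.1 -1.6] M [ 0.036  0.06  -0.009] w 24.3 q7 [-0.476  0.276] tau7 0.034
shift [0.09 0.51 0.29] turn [ 0.06 -0.25 -0.05]
[[328.41154298 234.01730063]
 [327.97874386 224.18474831]] [[360.68635637 210.47361932]]
328 234 361 195
```

View pics/pair.png

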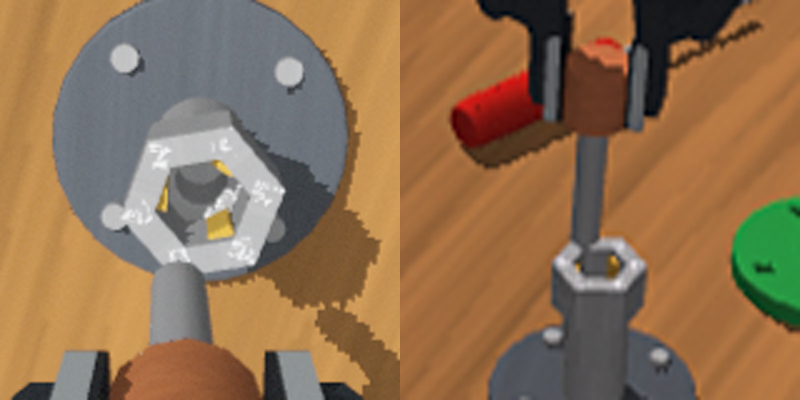

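```bash
python3 - <<'E'
from h import *
d=dict(np.load('/tmp/wrist.npz'));s=dict(np.load('/tmp/scene.npz'))
T=[508.9,118.8]
for z in (99.7,159.7,185.7): print(z,proj(d,T+[z]),proj(s,T+[z]))
P1=[(320,260)];
def tri(pw,ps):
    c1,r1=ray(d,*pw);c2,r2=ray(s,*ps)
    A=np.stack([r1,-r2],1);k=np.linalg.lstsq(A,c2-c1,rcond=None)[0];a=c1+k[0]*r1;b=c2+k[1]*r2;return (a+b)/2,np.linalg.norm(a-b)
print(tri((320,260),(356.8,206)))
# measure shank edges rows in scene, print centre per row
I=s['image'].astype(int);sat=I.max(2)-I.min(2)
for v in range(178,212,3):
    print(v,''.join('#' if x<35 else '.' for x in sat[v,335:385]))
I=d['image'].astype(int);sat=I.max(2)-I.min(2)
for v in range(250,300,5):
    print(v,''.join('#' if x<35 else '.' for x in sat[v,280:360]))
E
```

```text
99.7 [[322.11572078 263.91576154]] [[357.90678181 205.03441317]]
159.7 [[321.57520621 314.13748083]] [[359.61586471 174.2115873 ]]
185.7 [[321.19711289 349.26788728]] [[360.40744621 159.93563934]]
(array([507.09214483, 119.39998907,  96.55685611]), np.float64(0.6586403663346804))
178 ..................................................
181 ....................########......................
184 ....................#######.......................
187 ....................#######.......................
190 ....................#######.......................
193 ...................########.......................
196 ...................########.......................
199 ...................#######........................
202 ...................#######........................
205 ...................#############..................
208 ................###################...............
211 ..............######.#######...######.............
250 ........########################################################################
255 ..............##################################################################
260 .......................###################################################......
265 .............................##############################.....................
270 .............................#####################..............................
275 .............................######################.............................
280 ............................########################............................
285 ............................########################............................
290 ............................########.............####...........................
295 ###########...............................................................######
```

The shank agrees with a vertical line in both views, so it is not tilted, and it sits about 1.2 mm to tool -x of the TCP. I'll aim the TCP at about (510.4, 130.7).

Request:
{"api": "apply_moves", "payload": {"commands": [[[0.13,0.1,0.28,0,-0.2,0],[0,0.1,0,0,0,0],[0,0,0,0,0,0],[0,0,0,0,0,0]]]}}

```text
clock: 6.87
eef_pos: [513.2, 130.3, 154.0]
tool_rot: [-1.577, -0.001, 0.342]
force: [0.7, 0.2, -0.6]
width: 24.1
```

```bash
python3 - <<'E'
from h import *
to([510.4,130.7,145],.349)
E
```

```text
now 6.8667 [513.2 130.3 154. ] [-1.5771e+00 -8.0000e-04  3.4230e-01] F [ 0.7  0.2 -0.6] M [-0.023 -0.013  0.01 ] w 24.1 q7 [-0.489  0.272] tau7 0.0
shift [-0.06  0.22  0.03] turn [ 0.07 -0.08  0.01]
```

Request:
{"api": "apply_moves", "payload": {"commands": [[[-0.06,0.1,0.02,0.07,-0.08,0],[0,0.1,0,0,0,0],[0,0.05,0,0,0,0],[0,0,0,0,0,0]]]}}

```text
clock: 7.2
eef_pos: [510.7, 129.9, 143.5]
tool_rot: [-1.571, -0.002, 0.35]
force: [-0.7, -0.5, -0.8]
width: 24.4
```

```bash
python3 - <<'E'
from h import *
to([510.4,130.7,140],.349)
d=grab('wrist');s=grab('scene')
print(proj(d,[[508.9,131,80],[508.9,131,56]]),proj(s,[508.9,131,80]))
def crop(d,u,v,r,n): return cv2.resize(d['image'][v-r:v+r,u-r:u+r],(n,n),interpolation=cv2.INTER_CUBIC)
cv2.imwrite('pics/pair2.png',np.hstack([crop(d,320,260,50,400),crop(s,360,205,25,400)])[:,:,::-1])
E
```

```text
now 7.2 [510.7 129.9 143.5] [-1.5707 -0.0016  0.3497] F [-0.7 -0.5 -0.8] M [-0.02  -0.054  0.007] w 24.4 q7 [-0.475  0.291] tau7 0.015
shift [-0.    0.09  0.02] turn [-0.    0.01  0.02]
[[319.17838407 259.88701486]
 [319.38264506 247.25444725]] [[360.84812605 210.53161682]]
```

View pics/pair2.png

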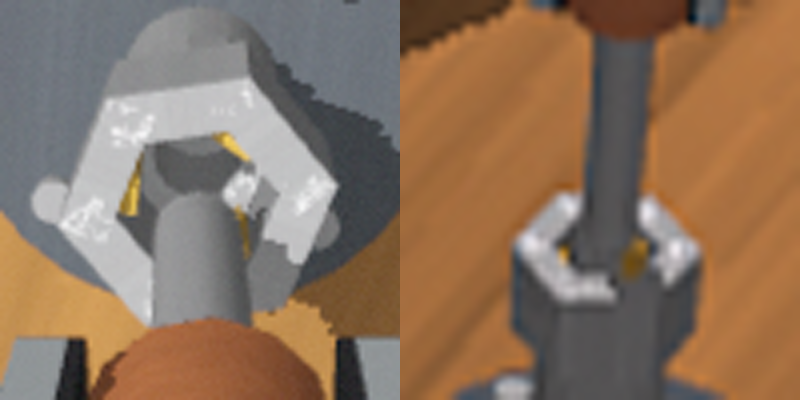

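The shank is centred on the nut's mouth in the wrist view: shank x≈203, hex centre ≈201 in an 8x crop. It is within about 1 mm in the scene view. Lowering in small steps.

Request:
{"api": "apply_moves", "payload": {"commands": [[[-0.01,0.1,0.02,0,0,0],[0,0.1,0,0,0,0],[0,0.1,0,0,0,0],[0,0.1,0,0,0,0],[0,0,0,0,0,0]]]}}

```text
clock: 7.72
eef_pos: [510.6, 130.7, 126.5]
tool_rot: [-1.571, -0.003, 0.35]
force: [0.3, -0.2, -0.1]
width: 24.5
```

```bash
python3 - <<'E'
from h import *
to([510.4,130.5,100],.349)
E
```

```text
now 7.7167 [510.6 130.7 126.5] [-1.5709 -0.003   0.3497] F [ 0.3 -0.2 -0.1] M [0.003 0.008 0.038] w 24.5 q7 [-0.467  0.299] tau7 0.02
shift [-0.01  0.66 -0.  ] turn [0.   0.01 0.03]
```

Request:
{"api": "apply_moves", "payload": {"commands": [[[0,0.08,0,0,0,0],[0,0.08,0,0,0,0],[0,0,0,0,0,0]]]}}

```text
clock: 7.97
eef_pos: [510.6, 130.7, 119.1]
tool_rot: [-1.571, -0.002, 0.35]
force: [-0.4, 0.0, -1.1]
width: 23.9
```

Request:
{"api": "apply_moves", "payload": {"commands": [[[0,0.06,0,0,0,0],[0,0.06,0,0,0,0],[0,0,0,0,0,0]]]}}

```text
clock: 8.22
eef_pos: [510.5, 131.0, 113.9]
tool_rot: [-1.57, -0.002, 0.35]
force: [-0.1, 0.1, -2.1]
width: 24.1
```

```bash
python3 - <<'E'
from h import *
to([510.4,130.5,95],.349)
E
```

```text
now 8.2167 [510.5 131.  113.9] [-1.5704 -0.0023  0.3499] F [-0.1  0.1 -2.1] M [0.155 0.098 0.006] w 24.1 q7 [-0.46   0.306] tau7 0.012
shift [-0.01  0.47 -0.01] turn [-0.    0.01  0.03]
```

Request:
{"api": "apply_moves", "payload": {"commands": [[[0,0.06,0,0,0,0],[0,0.06,0,0,0,0],[0,0,0,0,0,0]]]}}

```text
clock: 8.47
eef_pos: [510.3, 131.3, 108.6]
tool_rot: [-1.57, -0.002, 0.35]
force: [0.1, 0.3, -0.8]
width: 24.1
```

```bash
python3 - <<'E'
from h import *
to([510.4,130.5,95],.349)
E
```

```text
now 8.4667 [510.3 131.3 108.6] [-1.57   -0.0022  0.3501] F [ 0.1  0.3 -0.8] M [ 0.025 -0.003 -0.01 ] w 24.1 q7 [-0.457  0.309] tau7 0.011
shift [-0.    0.34 -0.02] turn [-0.01  0.01  0.02]
```

Sliding freely, with the tip about 48 mm up. Carrying on down.

Request:
{"api": "apply_moves", "payload": {"commands": [[[0,0.06,-0.01,0,0,0],[0,0.06,0,0,0,0],[0,0,0,0,0,0]]]}}

```text
clock: 8.72
eef_pos: [510.2, 131.1, 103.3]
tool_rot: [-1.57, -0.002, 0.35]
force: [0.3, 0.1, -2.5]
width: 24.4
```

Request:
{"api": "apply_moves", "payload": {"commands": [[[0,0.06,-0.01,0,0,0],[0,0.05,0,0,0,0],[0,0,0,0,0,0]]]}}

```text
clock: 8.97
eef_pos: [510.1, 131.0, 98.4]
tool_rot: [-1.569, -0.001, 0.351]
force: [-0.2, 0.9, -0.4]
width: 24.6
```

```bash
python3 - <<'E'
from h import *
to([510.4,130.5,95],.349)
E
```

```text
now 8.9667 [510.1 131.   98.4] [-1.5691e+00 -1.5000e-03  3.5060e-01] F [-0.2  0.9 -0.4] M [ 0.128  0.073 -0.023] w 24.6 q7 [-0.449  0.316] tau7 0.01
shift [ 0.    0.08 -0.02] turn [-0.02  0.02  0.02]
```

Request:
{"api": "apply_moves", "payload": {"commands": [[[0,0.05,0,0,0,0],[0,0,0,0,0,0]]]}}

```text
clock: 9.13
eef_pos: [510.1, 131.0, 96.1]
tool_rot: [-1.569, -0.001, 0.351]
force: [-0.8, 0.4, -2.2]
width: 24.3
```

Request:
{"api": "apply_moves", "payload": {"commands": [[[0,0.03,0,0,0,0],[0,0.02,0,0,0,0]]]}}

```text
clock: 9.3
eef_pos: [510.2, 131.1, 94.4]
tool_rot: [-1.569, -0.002, 0.351]
force: [-2.4, 0.8, 11.1]
width: 24.0
```

Request:
{"api": "apply_moves", "payload": {"commands": [[[0,0.03,0,0,0,0],[0,0.03,0,0,0,0]]]}}

```text
clock: 9.47
eef_pos: [510.3, 131.0, 94.3]
tool_rot: [-1.568, -0.002, 0.35]
force: [-3.2, 0.4, 14.4]
width: 24.4
```

The floor is felt at TCP z = 94.4 (expected 94.7) with about 14 N, so the shank is home. Releasing and rising.

Request:
{"api": "apply_moves", "payload": {"commands": [[[0,0,0,0,0,0],[0,0,0,0,0,0],[0,0,0,0,0,0],[0,0,0,0,0,0],[0,0,0,0,0,0],[0,0,0,0,0,0]]], "claw": 62}}

```text
clock: 9.97
eef_pos: [512.3, 130.2, 95.1]
tool_rot: [-1.57, -0.006, 0.349]
force: [-1.1, 0.3, -0.7]
width: 61.8
```

```bash
python3 - <<'E'
from h import *
to([509.0,131,110],1.028)
to([509.0,131,110],-.02)
d=grab('scene')
import numpy as np
I=d['image'];h=cv2.cvtColor(I,cv2.COLOR_RGB2HSV)
m=((h[...,0]<12)&(h[...,1]>120)&(h[...,2]>60)).astype(np.uint8)[150:220,335:390]
k,l,s,c=cv2.connectedComponentsWithStats(m);print([(s[i],c[i]+[335,150]) for i in range(1,k) if s[i][4]>50],proj(d,[[509,131,107],[509,131,94],[509,131,120]]))
E
```

```text
now 9.9667 [512.3 130.2  95.1] [-1.5699 -0.0062  0.3494] F [-1.1  0.3 -0.7] M [ 0.025 -0.049  0.025] w 61.8 q7 [-0.444  0.32 ] tau7 0.0
shift [-0.07 -0.37  0.05] turn [ 0.01 -7.78  0.07]
now 9.9667 [512.3 130.2  95.1] [-1.5699 -0.0062  0.3494] F [-1.1  0.3 -0.7] M [ 0.025 -0.049  0.025] w 61.8 q7 [-0.444  0.32 ] tau7 0.0
shift [-0.07 -0.37  0.05] turn [-0.02  4.23  0.07]
[(array([ 19,  37,  17,  22, 309], dtype=int32), array([362.07119741, 197.35275081]))] [[361.69465951 197.45659033]
 [361.30908663 203.82654082]
 [362.08778938 190.96179289]]
```

The head is at scene (362.1,197.4) against (361.7,197.5) predicted for home, so the stone is standing in the bore. Next I turn to the nut's flats (yaw 1.028) around the stone.

Request:
{"api": "apply_moves", "payload": {"commands": [[[-0.05,-0.1,0.03,0,-1,0],[0,0,0,0,-1,0],[0,0,0,0,-1,0],[0,0,0,0,-1,0],[0,0,0,0,-1,0],[0,0,0,0,-1,0],[0,0,0,0,-1,0],[0,0,0,0,0,0]]]}}

```text
clock: 10.68
eef_pos: [509.7, 130.4, 98.3]
tool_rot: [-1.574, -0.004, 0.99]
force: [0.1, -0.1, -0.8]
width: 62.3
```

```bash
python3 - <<'E'
from h import *
to([510,131,52],1.028)
E
```

```text
now 10.6833 [509.7 130.4  98.3] [-1.5739 -0.0038  0.9901] F [ 0.1 -0.1 -0.8] M [-0.005  0.012 -0.016] w 62.3 q7 [-0.335  0.743] tau7 0.556
shift [0.01 1.16 0.01] turn [ 0.04 -0.43  0.04]
```

```bash
python3 - <<'E'
from h import *
s=readout.read_state();print(s['qpos'].round(3),s['qd'].round(3),s['tau'].round(2))
E
```

```text
[-0.335  0.649  0.047  1.986 -0.058  0.503  0.743] [-0.005  0.002  0.013 -0.002 -0.021  0.001 -0.054] [ 1.500e-01 -4.925e+01  1.100e+00 -1.124e+01  2.200e-01 -2.000e-02
  5.600e-01]
```

Request:
{"api": "apply_moves", "payload": {"commands": [[[0,0.25,0,0.04,-0.43,0],[0,0.3,0,0,0,0],[0,0.25,0,0,0,0],[0,0.2,0,0,0,0],[0,0.1,0,0,0,0],[0,0,0,0,0,0]]]}}

```text
clock: 11.18
eef_pos: [510.6, 130.3, 52.1]
tool_rot: [-1.572, -0.004, 1.018]
force: [-0.5, -0.7, -0.4]
width: 62.4
```

```bash
python3 - <<'E'
from h import *
to([510,131,53],1.028)
E
```

```text
now 11.1833 [510.6 130.3  52.1] [-1.5716 -0.0045  1.0178] F [-0.5 -0.7 -0.4] M [ 0.027  0.037 -0.002] w 62.4 q7 [-0.32   0.769] tau7 0.004
shift [ 0.01 -0.02  0.02] turn [ 0.01 -0.12  0.05]
```

Request:
{"api": "apply_moves", "payload": {"commands": [[[0,0,0.01,0,-0.12,0],[0,0,0,0,0,0],[0,0,0,0,0,0],[0,0,0,0,0,0],[0,0,0,0,0,0],[0,0,0,0,0,0]]], "claw": 22}}

```text
clock: 11.68
eef_pos: [509.5, 129.7, 52.3]
tool_rot: [-1.571, -0.002, 1.028]
force: [-0.1, -0.3, -3.0]
width: 33.1
```

```bash
python3 - <<'E'
from h import *
to([510,131,53],1.028)
E
```

```text
now 11.6833 [509.5 129.7  52.3] [-1.5712 -0.0024  1.0276] F [-0.1 -0.3 -3. ] M [-0.121 -0.001 -0.031] w 33.1 q7 [-0.32   0.774] tau7 0.0
shift [ 0.04 -0.02  0.01] turn [ 0.   -0.    0.03]
```

The nut is gripped across flats: 33.1 mm opening, forces small. Turning clockwise in steps and watching the moment.

Request:
{"api": "apply_moves", "payload": {"commands": [[[0,0,0,0,0.8,0],[0,0,0,0,0.8,0]]]}}

```text
clock: 11.85
eef_pos: [509.4, 129.5, 52.3]
tool_rot: [-1.571, -0.002, 0.886]
force: [0.1, -0.8, -4.0]
width: 33.0
```

```bash
python3 - <<'E'
from h import *
to([509.5,129.7,53],1.028)
E
```

```text
now 11.85 [509.4 129.5  52.3] [-1.5706 -0.0024  0.8859] F [ 0.1 -0.8 -4. ] M [-0.192  0.006  0.225] w 33.0 q7 [-0.341  0.687] tau7 0.361
shift [ 0.   -0.02  0.  ] turn [-0.   -1.63  0.03]
```

Request:
{"api": "apply_moves", "payload": {"commands": [[[0,0,0,0,0.8,0],[0,0,0,0,0.8,0]]]}}

```text
clock: 12.02
eef_pos: [509.3, 129.5, 52.3]
tool_rot: [-1.57, -0.002, 0.741]
force: [-0.3, -0.5, -2.6]
width: 32.9
```

```bash
python3 - <<'E'
from h import *
to([509.5,129.7,53],1.028)
E
```

```text
now 12.0167 [509.3 129.5  52.3] [-1.5703 -0.0021  0.7411] F [-0.3 -0.5 -2.6] M [-0.177 -0.003  0.252] w 32.9 q7 [-0.364  0.598] tau7 0.345
shift [ 0.01 -0.02  0.  ] turn [-0.   -3.29  0.03]
```

Friction baseline is about 0.23 N m after 0.29 rad. Continuing in small steps.

Request:
{"api": "apply_moves", "payload": {"commands": [[[0,0,0,0,0.6,0],[0,0,0,0,0.6,0]]]}}

```text
clock: 12.18
eef_pos: [509.2, 129.4, 52.3]
tool_rot: [-1.57, -0.002, 0.632]
force: [-0.8, -0.5, -3.4]
width: 33.2
```

```bash
python3 - <<'E'
from h import *
to([509.5,129.7,53],1.028)
E
```

```text
now 12.1833 [509.2 129.4  52.3] [-1.5704 -0.0017  0.6322] F [-0.8 -0.5 -3.4] M [-0.171 -0.043  0.217] w 33.2 q7 [-0.381  0.53 ] tau7 0.201
shift [ 0.01 -0.02  0.  ] turn [-0.   -4.54  0.02]
```

Request:
{"api": "apply_moves", "payload": {"commands": [[[0,0,0,0,0.6,0],[0,0,0,0,0.6,0]]]}}

```text
clock: 12.35
eef_pos: [509.2, 129.4, 52.3]
tool_rot: [-1.571, -0.002, 0.524]
force: [0.0, 0.1, -3.1]
width: 33.3
```

```bash
python3 - <<'E'
from h import *
to([509.5,129.7,53],1.028)
E
```

```text
now 12.35 [509.2 129.4  52.3] [-1.5705 -0.0016  0.5241] F [ 0.   0.1 -3.1] M [-0.17  -0.058  0.254] w 33.3 q7 [-0.398  0.463] tau7 0.208
shift [ 0.01 -0.02  0.  ] turn [ 0.   -5.77  0.02]
```

Request:
{"api": "apply_moves", "payload": {"commands": [[[0,0,0,0,0.5,0],[0,0,0,0,0.5,0]]]}}

```text
clock: 12.52
eef_pos: [509.1, 129.3, 52.3]
tool_rot: [-1.571, -0.001, 0.434]
force: [-0.4, -1.5, -2.7]
width: 32.8
```

```bash
python3 - <<'E'
from h import *
to([509.5,129.7,53],1.028)
E
```

```text
now 12.5167 [509.1 129.3  52.3] [-1.5708e+00 -1.3000e-03  4.3390e-01] F [-0.4 -1.5 -2.7] M [-0.179 -0.047  0.153] w 32.8 q7 [-0.413  0.407] tau7 0.137
shift [ 0.01 -0.02  0.01] turn [ 0.   -6.81  0.01]
```

Request:
{"api": "apply_moves", "payload": {"commands": [[[0,0,0,0,0.5,0],[0,0,0,0,0.5,0]]]}}

```text
clock: 12.68
eef_pos: [509.0, 129.3, 52.3]
tool_rot: [-1.571, -0.001, 0.344]
force: [0.9, -1.7, -4.5]
width: 32.9
```

```bash
python3 - <<'E'
from h import *
to([509.5,129.7,53],1.028)
E
```

```text
now 12.6833 [509.  129.3  52.3] [-1.5709e+00 -1.3000e-03  3.4430e-01] F [ 0.9 -1.7 -4.5] M [-0.12   0.022  0.247] w 32.9 q7 [-0.427  0.351] tau7 0.138
shift [ 0.01 -0.02  0.01] turn [ 0.01 -7.83  0.01]
```

Request:
{"api": "apply_moves", "payload": {"commands": [[[0,0,0,0,0.5,0],[0,0,0,0,0.5,0]]]}}

```text
clock: 12.85
eef_pos: [508.9, 129.2, 52.3]
tool_rot: [-1.571, -0.001, 0.255]
force: [-0.2, -0.7, -3.5]
width: 33.0
```

```bash
python3 - <<'E'
from h import *
to([509.5,129.7,53],1.028)
E
```

```text
now 12.85 [508.9 129.2  52.3] [-1.5711e+00 -1.2000e-03  2.5480e-01] F [-0.2 -0.7 -3.5] M [-0.204 -0.027  0.293] w 33.0 q7 [-0.442  0.295] tau7 0.093
shift [ 0.02 -0.02  0.01] turn [ 0.01 -8.86  0.01]
```

Request:
{"api": "apply_moves", "payload": {"commands": [[[0,0,0,0,0.5,0],[0,0,0,0,0.5,0]]]}}

```text
clock: 13.02
eef_pos: [508.9, 129.2, 52.3]
tool_rot: [-1.571, -0.001, 0.166]
force: [0.2, -1.4, -3.7]
width: 32.8
```

```bash
python3 - <<'E'
from h import *
to([509.5,129.7,53],1.028)
E
```

```text
now 13.0167 [508.9 129.2  52.3] [-1.5714e+00 -1.2000e-03  1.6590e-01] F [ 0.2 -1.4 -3.7] M [-0.186 -0.04   0.309] w 32.8 q7 [-0.456  0.238] tau7 0.023
shift [ 0.02 -0.02  0.01] turn [ 0.01 -9.88  0.01]
```

Request:
{"api": "apply_moves", "payload": {"commands": [[[0,0,0,0,0.5,0]]]}}

```text
clock: 13.1
eef_pos: [508.8, 129.2, 52.3]
tool_rot: [-1.572, -0.001, 0.122]
force: [0.3, -1.6, -3.5]
width: 33.0
```

```bash
python3 - <<'E'
from h import *
to([509.5,129.7,53],1.028)
E
```

```text
now 13.1 [508.8 129.2  52.3] [-1.5716e+00 -1.2000e-03  1.2170e-01] F [ 0.3 -1.6 -3.5] M [-0.225 -0.045  0.337] w 33.0 q7 [-0.463  0.21 ] tau7 -0.014
shift [ 0.02 -0.02  0.01] turn [ 1.000e-02 -1.039e+01  1.000e-02]
```

Request:
{"api": "apply_moves", "payload": {"commands": [[[0,0,0,0,0.5,0]]]}}

```text
clock: 13.18
eef_pos: [508.8, 129.2, 52.3]
tool_rot: [-1.572, -0.001, 0.078]
force: [0.2, -0.8, -3.5]
width: 32.6
```

```bash
python3 - <<'E'
from h import *
to([509.5,129.7,53],1.028)
E
```

```text
now 13.1833 [508.8 129.2  52.3] [-1.5718e+00 -1.2000e-03  7.7600e-02] F [ 0.2 -0.8 -3.5] M [-0.231 -0.008  0.376] w 32.6 q7 [-0.471  0.182] tau7 -0.051
shift [ 0.02 -0.02  0.01] turn [ 2.000e-02 -1.089e+01  1.000e-02]
```

Request:
{"api": "apply_moves", "payload": {"commands": [[[0,0,0,0,0.4,0]]]}}

```text
clock: 13.27
eef_pos: [508.7, 129.2, 52.3]
tool_rot: [-1.572, -0.001, 0.042]
force: [0.8, -0.5, -3.3]
width: 32.6
```

```bash
python3 - <<'E'
from h import *
to([509.5,129.7,53],1.028)
E
```

```text
now 13.2667 [508.7 129.2  52.3] [-1.572e+00 -1.200e-03  4.210e-02] F [ 0.8 -0.5 -3.3] M [-0.229 -0.032  0.428] w 32.6 q7 [-0.477  0.159] tau7 -0.206
shift [ 0.02 -0.02  0.01] turn [ 2.00e-02 -1.13e+01  1.00e-02]
```

Request:
{"api": "apply_moves", "payload": {"commands": [[[0,0,0,0,0.4,0]]]}}

```text
clock: 13.35
eef_pos: [508.7, 129.2, 52.3]
tool_rot: [-1.572, -0.001, 0.006]
force: [0.4, -1.3, -3.5]
width: 32.9
```

```bash
python3 - <<'E'
from h import *
to([509.5,129.7,53],1.028)
E
```

```text
now 13.35 [508.7 129.2  52.3] [-1.5722e+00 -1.3000e-03  6.2000e-03] F [ 0.4 -1.3 -3.5] M [-0.245 -0.012  0.463] w 32.9 q7 [-0.483  0.136] tau7 -0.174
shift [ 0.02 -0.02  0.01] turn [ 2.000e-02 -1.171e+01  1.000e-02]
```

The moment is about 0.46 N m, roughly 0.24 above the friction baseline, which is snug. I'll stop turning, release and withdraw straight up.

Request:
{"api": "apply_moves", "payload": {"commands": [[[0,0,0,0,0,0],[0,0,0,0,0,0],[0,0,0,0,0,0],[0,0,0,0,0,0],[0,0,0,0,0,0],[0,0,0,0,0,0]]], "claw": 62}}

```text
clock: 13.85
eef_pos: [510.1, 130.7, 53.6]
tool_rot: [-1.57, -0.004, 0.004]
force: [0.2, 0.3, 0.1]
width: 62.0
```

```bash
python3 - <<'E'
from h import *
to([509.5,130.5,53],0.006)
E
```

```text
now 13.85 [510.1 130.7  53.6] [-1.5695 -0.0043  0.0039] F [0.2 0.3 0.1] M [0.01  0.017 0.008] w 62.0 q7 [-0.483  0.135] tau7 -0.001
shift [-0.01  0.02 -0.  ] turn [-0.01 -0.02  0.05]
```

Request:
{"api": "apply_moves", "payload": {"commands": [[[0,-0.2,0,0,0,0],[0,-0.4,0,0,0,0],[0,-0.5,0,0,0,0],[0,-0.6,0,0,0,0],[0,-0.6,0,0,0,0],[0,-0.6,0,0,0,0],[0,-0.4,0,0,0,0],[0,0,0,0,0,0]]]}}

```text
clock: 14.52
eef_pos: [508.6, 129.4, 194.2]
tool_rot: [-1.569, -0.002, 0.002]
force: [0.5, 0.4, -0.1]
width: 62.0
```

Request:
{"api": "apply_moves", "payload": {"commands": [[[0,0,-0.5,0,0,0],[0,0,-0.6,0,0,0],[0,0,-0.6,0,0,0],[0,0,-0.3,0,0,0],[0,0,0,0,0,0]]]}}

```text
clock: 14.93
eef_pos: [508.8, 49.4, 195.8]
tool_rot: [-1.566, -0.005, 0.007]
force: [-0.2, -0.5, -0.1]
width: 61.9
```

```bash
python3 - <<'E'
from h import *
d=grab('wrist');s=grab('scene')
u,v=proj(d,[509.5,131,80])[0].astype(int);print(u,v,proj(s,[509.5,131,107]))
v0=max(0,min(380,v-50));u0=max(0,u-50)
W=cv2.resize(d['image'][v0:v0+100,u0:u0+100],(400,400),interpolation=cv2.INTER_CUBIC)
S=cv2.resize(s['image'][150:450,200:440],(400,500),interpolation=cv2.INTER_CUBIC)
W=cv2.copyMakeBorder(W,0,100,0,0,cv2.BORDER_CONSTANT)
cv2.imwrite('pics/final.png',np.hstack([W,S])[:,:,::-1])
h=cv2.cvtColor(s['image'],cv2.COLOR_RGB2HSV)
m=((h[...,0]<12)&(h[...,1]>120)&(h[...,2]>60)).astype(np.uint8)[150:220,335:390]
k,l,st,c=cv2.connectedComponentsWithStats(m);print([(st[i],c[i]+[335,150]) for i in range(1,k) if st[i][4]>50])
E
```

```text
323 113 [[361.96999293 197.55247134]]
[(array([  0,   7,  22,  23, 300], dtype=int32), array([344.6       , 167.69666667])), (array([ 19,  37,  16,  22, 301], dtype=int32), array([361.2192691 , 196.86046512]))]
```

View pics/final.png

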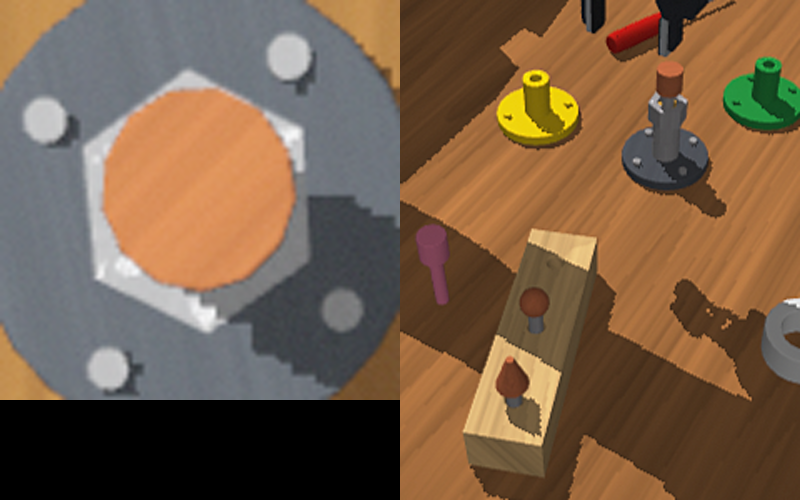

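The final view shows the drum upright in the chuck. The nut has turned, the ball and cone are in the rack, and the gripper is clear. Handing in.

```bash
python3 -c "
from cell import finish_job; print(finish_job())"
```

```text
the job is handed in; nothing more can be done
None
```

The drum stone is standing in the grey chuck with the collet tightened. I handed the job in at about 15 s on the clock; the hand-in gave no verdict.

- **Insertion:** I lowered the shank until it met the floor with about 14 N, at TCP z = 94.4 mm (94.7 expected). After release, the head was within about 0.5 px of where a fully home stone should appear.
- **Tightening:** I gripped the nut across flats and turned it clockwise by about 1.02 rad. The moment rose from a friction level of about 0.23 N m to 0.46 N m, so roughly 0.24 N m of tightening, which is in the snug range.
- **Last checks:** The final picture shows the stone upright, the ball and cone still in the rack, the look-alikes still in place, and the gripper clear. The drum's head was within about 1 px of its predicted position.
- **Small disagreements:**
  - The nut's flats look about 0.05 rad short of where I stopped. That may be slight spring-back, which would leave about 0.2 N m, still snug.
  - Single moment readings varied by about 0.04 N m, and one dipped to 0.15.
  - The jaws' grip force cannot be measured directly.

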